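# Drop the worn bearing through the spring flap of the scrap bin

### The arm

A 6-joint arm with a two-finger parallel gripper is mounted at the origin on the work surface. World frame = base frame: x ahead of the robot, y to its left, z up, the work surface at z = 0. Lengths are in m, angles in degrees, forces in N, time in s.
With the tool pointing down it reaches from about 0.35 to 0.95 m from the base axis. Payload 17.4 kg.
Tool frame: the origin (TCP) lies between the finger pads; the fingertips stand 25 mm ahead of it and the grasp point (between the pads) lies 6 mm ahead of it (bot.tips_ahead is the distance from the TCP to the fingertips, in m); x points along the fingers, y is the direction in which the jaws open and shut, and the axes are right-handed (so a half turn about x gives the same grasp; the last joint's range is limited). The gripper opens to 93 mm and grips with 3 to 60 N. Pads are 15 mm wide; open, the fingers measure 128 mm over their backs; the gripper's body (75 mm by 188 mm) begins 65 mm behind the grasp point.
Start: joints at [-75.39, 6.646, 82.598, -0, 90.757, -2.166], TCP at [0.195, -0.646, 0.244] pointing down, gripper open.
Joint ranges: [-162.19, 162.19], [-47.58, 125.68], [4.15, 143.07], [-65.23, 245.23], [0.69, 171.88], [-170.13, 170.13]. Speed limits (degrees/s): [108.29, 108.29, 127.2, 180, 180, 180].

### API

Orientations are given as a 3x3 rotation matrix whose columns are the frame's x, y, z axes.
In Python, from workcell import monitor, grab_frame, calibration, ticket, bot gives the robot as it stands.
- The arm moves only by the shell command python3 -m handwheel 'ROWS'. ROWS is JSON, a list of rows, each a list of 5 numbers: the gripper command: -1 is fully open, 1 is shut, values between are in proportion, then the shift along the tool's x, y, z in cm, then the turn about the tool's x in rad. A call has 1 to 5 rows; each row shifts and turns the commanded pose from where the row before left it, along the tool's axes as they then stand; what a row does not reach is not made up. A row lasts 1/8 s, in which the tool goes at most 62.5 mm and 10.7 degrees, less where a joint would pass 70% of its speed; a pose out of reach is approached as far as the arm can. A call with a gripper value outside its range is refused whole. The fingers move at their own pace and stop on an object; the grip force is fixed at half the most. Time passes only in rows, so rows that do not move let the fingers close. It gives the time, the measured TCP pose, the force and the opening at its end, in the units of the state.
- monitor.observe(): the state, without advancing time (a new reading comes with each control period).
- grab_frame(name): name is "scene" or "side" or "wrist"; returns the picture (400x640x3 uint8, red, green, blue); there is no depth.
- calibration(name): a dict with "camera_matrix" (3x3 intrinsics, pixels), "view" (4x4, takes a point from world to camera coordinates); the wrist camera has in their place "mount" (4x4, takes a point from camera to tool coordinates, whose origin is the TCP and whose axes are the tool frame's). Camera axes: x right, y up, looking along -z (the intrinsics and any distortion apply to the point x, -y, -z); pixel columns grow to the right and rows downward; lengths in m; the calibration is good to about 2 mm. The wrist camera is an equidistant fisheye: a pixel r from the principal point sees the ray r / f radians off the axis. A picture is of the moment at which its call begins: read the wrist's pose just before it. calibration takes no time and is no camera call.
- ticket.close_job(): hands the job in, once; it reports no verdict.
The state is a dict: "time_s": time; "qpos": joint angles; "qvel": joint speeds; "tau": joint torques, N m; "tcp_pos": TCP position; "tool_rot": TCP orientation; "wrist_force": force on the tool from outside, world axes, zero at the start; "torque": the same for the moment, N m; "gripper_width": finger opening in m.
Only numpy, scipy, OpenCV 4.12 (cv2) and the standard library are available. Lean on these libraries where they do the work, as an engineer would, in place of code of your own. Each camera call takes 0.05 s, during which the arm holds its last target. There are 200 camera calls.

### The job

Scrap the worn rusty bearing lying on the deck of the scrap bin: with one finger push the bin's spring flap down by its red bar and hold it open, and with the other finger push the bearing over the deck's edge so that it drops into the bin; keep the flap open until the bearing has dropped, then let the flap close. Only push the bearing, never pick it up, and leave the blue carton, the can and the screwdriver where they are.

Things in the scene. Friction and masses are not known exactly. Their poses are not given: they have to be found in the camera images.
- bin: Grey scrap bin fixed on the bench, 260 (x) by 240 (y) by 170 mm high; its place and yaw vary. Origin: centre of its underside; x to its far side (away from the robot), y left, z up. Flat top (deck), 6 mm thick, 170 mm above the origin: solid at x -130..-20 mm, then an opening x -20..100, y -85..85, shut by the yellow flap. Hollow, inner floor 6 mm up, far wall clear
- deck_edge (a point): Middle of the deck's edge where the bearing has to drop (bin frame x -20, y 0, z 170 mm); axes as the bin's
- flap (a joint): Yellow flap, rad: 0 closed (level) to 1.3 open. Hinged along the bin's y at the far side of the opening (bin x 100, z 175 mm); its front edge swings down into the bin. A spring shuts it when let go (0.2 Nm closing at 0, 0.35 Nm at 0.9 rad). Open 0.5 rad or more, the bearing can drop through; open 0.75 rad or more, it slides off the flap for certain
- flap_front (a point): Middle of the flap's front edge, top side; moves with the flap. Closed, the 10 mm thick plate stands on deck level: its top is 10 mm above the deck, and its front edge (bin x -18 mm) is a 10 mm step that stops a bearing slid against it
- bar_end (a point): Front end (nearest the deck), middle of the top, of the red push bar; moves with the flap. Bar along bin y = 0, 24 mm wide; closed, its top slopes from 79 mm above the deck at the front (bin x -10 mm) to 37 mm at the hinge end (bin x 85). A fingertip 5 mm above deck level on the bar opens the flap 0.65 rad at 100 mm ahead of the hinge line; moved level to 56 mm ahead, 0.85 rad
- bearing_center (a point): Centre of the worn bearing: rusty brown disc 44 mm diameter, 16 mm high, about 0.11 to 0.18 kg, lying flat and loose on the deck, 4 to 25 mm short of the deck's edge and 38 to 58 mm left or right of the bin's middle line (y = 0). It may be slid up against the flap's front edge first
- carton: Blue carton with white band, 36 by 36 by 40 mm high, standing on the deck on the other side of the middle line; leave alone. Origin: centre of its underside
- can: Orange can, 66 mm diameter, 110 mm high, standing on the bench to the left of the bin; leave alone. Origin: centre of its underside
- driver: Screwdriver lying on the bench to the right of the bin; leave alone

How it is judged (in metres and radians):
On the way, in this order (a step that is already met when the one before it is completed fails the run):
1. the flap is pushed open while the bearing still lies on the deck (value of joint flap above 0.25 rad and z of bearing_center in the frame of bin above 0.165 m and x of bearing_center in the frame of deck_edge below 0 m), for 0.1 s.
2. the bearing has dropped below the deck while the flap is still held open (value of joint flap above 0.25 rad and z of bearing_center in the frame of bin below 0.13 m), for 0.1 s.
At the end, for the whole second after the job is handed in: the bearing lies at rest inside the bin, at its bottom (centre less than 60 mm above the bin's underside), the flap is closed (within 0.04 rad), and carton, can and screwdriver are where they were (15, 20 and 20 mm) (z of bearing_center in the frame of bin between 0 and 0.06 m and x of bearing_center in the frame of bin between -0.13 and 0.13 m and y of bearing_center in the frame of bin between -0.12 and 0.12 m and linear speed of bearing below 0.03 m/s and value of joint flap below 0.04 rad and distance of carton from where it was at the start of the episode below 0.015 m and distance of each of can, driver from where it was at the start of the episode below 0.02 m); the robot touches nothing.
It fails at once if the bearing is lifted: its centre rises over 22 mm above where it lies on the deck (z of bearing_center in the frame of deck_edge above 0.03 m).
It fails at once if the carton is shifted by more than 15 mm or tipped (distance of carton from where it was at the start of the episode above 0.015 m or angle between carton's own z axis and vertical above 0.3 rad).
It fails at once if the can or the screwdriver is shifted by more than 20 mm (distance of any of can, driver from where it was at the start of the episode above 0.02 m).
It also fails if it takes over 48 s, if anything falls off the work surface, if the arm or the gripper's body presses on something with over 40 N, if the wrist force passes 120 N, or if a joint passes its speed limit or range.

## Working session

There is one attempt and no reset: what is moved stays moved. The work goes in short steps, Python scripts to look and compute and a shell command to move; the robot and the scene stay as the last step left them, time stands still between calls to the robot, and variables do not carry over. Pictures are saved under pics/ and viewed, about 8 in all and at most 12, crops included, and the job is handed in when it is done.

```bash
mkdir -p pics; ls; python3 - <<'E'
from workcell import monitor, grab_frame, calibration, ticket, bot
import cv2,numpy as np
np.set_printoptions(precision=4,suppress=True)
s=monitor.observe(); print(s['time_s'],s['tcp_pos'],s['tool_rot'],s['gripper_width'],bot.tips_ahead)
for n in ('scene','side','wrist'):
    im=grab_frame(n); cv2.imwrite(f'pics/{n}0.png',im[...,::-1])
    c=calibration(n); print(n,c)
a=cv2.imread('pics/scene0.png');b=cv2.imread('pics/side0.png')
E
```

```text
pics
0.0 [ 0.1948 -0.6461  0.2429] [[-0.0003  0.2886 -0.9574]
 [ 0.0011 -0.9574 -0.2886]
 [-1.     -0.0012 -0.0001]] 0.09337175887563251 0.025
scene {'camera_matrix': array([[390.0649,   0.    , 325.3839],
       [  0.    , 390.0649, 205.0908],
       [  0.    ,   0.    ,   1.    ]]), 'view': array([[ 0.4111,  0.9113,  0.0243, -0.2317],
       [-0.514 ,  0.2097,  0.8317,  0.1545],
       [ 0.7529, -0.3544,  0.5546, -1.6715],
       [ 0.    ,  0.    ,  0.    ,  1.    ]])}
side {'camera_matrix': array([[390.759 ,   0.    , 321.9947],
       [  0.    , 390.759 , 203.9193],
       [  0.    ,   0.    ,   1.    ]]), 'view': array([[-0.9138, -0.4062, -0.0026,  0.5381],
       [ 0.3164, -0.7156,  0.6228, -0.2903],
       [-0.2548,  0.5683,  0.7824, -0.9351],
       [ 0.    ,  0.    ,  0.    ,  1.    ]])}
wrist {'camera_matrix': array([[309.7069,   0.    , 316.7892],
       [  0.    , 309.7069, 199.0301],
       [  0.    ,   0.    ,   1.    ]]), 'mount': array([[ 0.0007,  0.2741, -0.9617, -0.1414],
       [ 1.    , -0.0002,  0.0006,  0.0004],
       [-0.0001, -0.9617, -0.2741, -0.0758],
       [ 0.    ,  0.    ,  0.    ,  1.    ]])}
```

View pics/scene0.png

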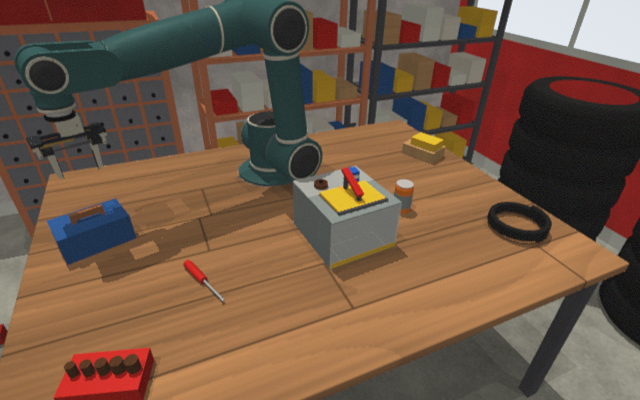

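View pics/side0.png

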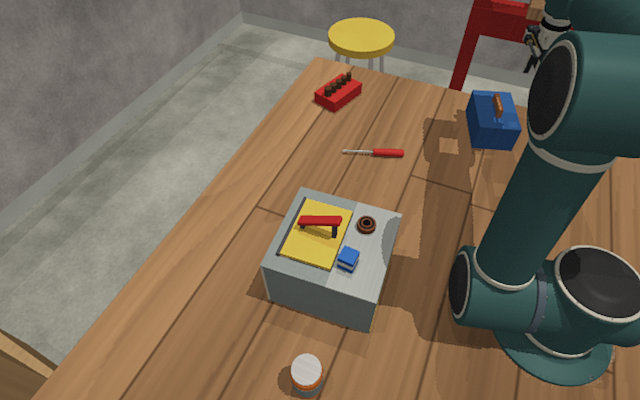

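The bin is ahead of the robot. In the side view the bearing is at about (367,225), on the bin's right side. The carton is at (348,260), the flap at (315,235) and the bar's front end at (340,220). Next I'll measure them by colour masks.

```bash
cat > h.py <<'E'
import cv2,numpy as np
from workcell import calibration
np.set_printoptions(precision=4,suppress=True)
def cast(n,px,z):
    c=calibration(n);K=c['camera_matrix'];V=c['view']
    d=np.linalg.inv(K)@[px[0],px[1],1]; d=V[:3,:3].T@(d*[1,-1,-1]); o=-V[:3,:3].T@V[:3,3]
    return o+d*(z-o[2])/d[2]
def proj(n,p):
    c=calibration(n);q=c['view'][:3,:3]@p+c['view'][:3,3];q=q*[1,-1,-1];q=c['camera_matrix']@q
    return q[:2]/q[2]
def mask(im,lo,hi,roi):
    h=cv2.cvtColor(im,cv2.COLOR_BGR2HSV);m=cv2.inRange(h,np.array(lo),np.array(hi))
    r=np.zeros_like(m);x0,y0,x1,y1=roi;r[y0:y1,x0:x1]=255
    return m&r
def big(m):
    cs,_=cv2.findContours(m,cv2.RETR_EXTERNAL,cv2.CHAIN_APPROX_NONE)
    return max(cs,key=cv2.contourArea)
E
python3 - <<'E'
from h import *
R={'scene':(285,160,410,225),'side':(260,180,402,300)}
for n in R:
    im=cv2.imread(f'pics/{n}0.png');roi=R[n]
    y=mask(im,(20,120,100),(35,255,255),roi)
    pts=cv2.convexHull(np.vstack([c for c in cv2.findContours(y,0,1)[0] if cv2.contourArea(c)>15]))[:,0]
    P=np.array([cast(n,p+0.0,.180)[:2] for p in pts],np.float32)
    r=cv2.minAreaRect(P);print(n,'flap',r,cv2.boxPoints(r))
    ap=cv2.approxPolyDP(pts,4,True)[:,0];print('  poly',[(*p,cast(n,p,.18)[:2]) for p in ap])
    br=mask(im,(0,60,20),(14,255,125),roi)
    for c in cv2.findContours(br,0,1)[0]:
        if cv2.contourArea(c)>20:
            rc=cv2.boundingRect(c);P=np.array([cast(n,p[0]+0.0,.178)[:2] for p in c],np.float32)
            print('  brown',rc,cv2.contourArea(c),cv2.minEnclosingCircle(P))
    b=big(mask(im,(100,100,50),(125,255,255),roi));P=np.array([cast(n,p[0]+0.0,.19)[:2] for p in b],np.float32);print('  carton',cv2.boundingRect(b),cv2.minAreaRect(P))
    rd=big(mask(im,(0,150,130),(8,255,255),roi)|mask(im,(172,150,130),(180,255,255),roi));print('  red',cv2.boundingRect(rd),cv2.approxPolyDP(rd,2,True)[:,0].tolist())
n='side';im=cv2.imread('pics/side0.png')[170:340,230:430]
cv2.imwrite('pics/crop.png',cv2.resize(im,None,fx=3.5,fy=3.5,interpolation=2))
E
```

```text
scene flap ((0.564562201499939, 0.0805368423461914), (0.11952788382768631, 0.16968195140361786), 4.490424156188965) [[ 0.4983  0.1604]
 [ 0.5116 -0.0087]
 [ 0.6308  0.0006]
 [ 0.6175  0.1698]]
  poly [(np.int32(384), np.int32(198), array([0.6173, 0.1631])), (np.int32(337), np.int32(212), array([0.6302, 0.0011])), (np.int32(320), np.int32(192), array([ 0.5144, -0.0005])), (np.int32(365), np.int32(181), array([0.5073, 0.1596]))]
  brown (400, 207, 10, 11) 28.0 ((0.7000343799591064, 0.1854909062385559), 0.027069179341197014)
  brown (285, 183, 9, 37) 218.0 ((0.517837643623352, -0.09853679686784744), 0.09727238118648529)
  brown (314, 179, 14, 11) 100.5 ((0.46764662861824036, 0.022787557914853096), 0.03157716244459152)
  carton (349, 167, 10, 8) ((0.44775864481925964, 0.15198694169521332), (0.02476794458925724, 0.05058925226330757), 80.880126953125)
  red (342, 167, 21, 29) [[342, 168], [356, 194], [362, 194], [348, 168]]
side flap ((0.5619975924491882, 0.08770521730184555), (0.11882249265909195, 0.16759371757507324), 4.110541343688965) [[ 0.4967  0.167 ]
 [ 0.5087 -0.0001]
 [ 0.6273  0.0084]
 [ 0.6152  0.1755]]
  poly [(np.int32(306), np.int32(199), array([0.6259, 0.011 ])), (np.int32(352), np.int32(212), array([0.5096, 0.0029])), (np.int32(329), np.int32(270), array([0.4981, 0.1665])), (np.int32(280), np.int32(254), array([0.6113, 0.1737]))]
  brown (260, 273, 7, 27) 86.5 ((0.6087493896484375, 0.25422799587249756), 0.03082646057009697)
  brown (380, 255, 22, 45) 482.5 ((0.3770865201950073, 0.1275741457939148), 0.05687451362609863)
  brown (357, 216, 19, 18) 247.0 ((0.4688611924648285, 0.022680817171931267), 0.0256570465862751)
  carton (338, 246, 22, 21) ((0.4728183448314667, 0.12291458249092102), (0.040793221443891525, 0.03713315725326538), 86.09638977050781)
  red (298, 216, 44, 10) [[298, 222], [339, 225], [341, 217], [301, 216]]
```

View pics/crop.png

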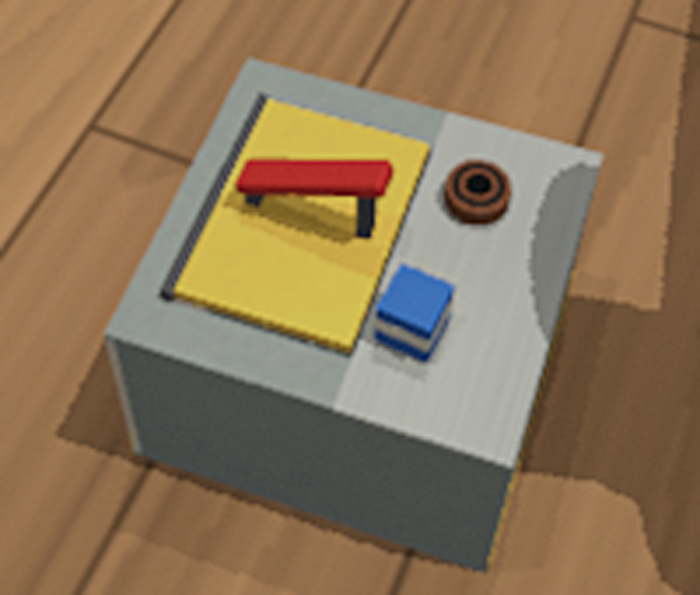

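The crop matches the masks: bin yaw is about +4°, the bearing is right of the bar and the carton left. Next I'll raise the tool, move over the bin and measure with the wrist camera.

```bash
python3 -m handwheel '[[-1,-6,0,0,0],[-1,-6,0,0,0],[-1,-2,-4.15,-3.55,0],[-1,0,-4.15,-3.55,0],[-1,0,-4.15,-3.55,0]]'; python3 -m handwheel '[[-1,0,-4.15,-3.55,0],[-1,0,-4.15,-3.55,0],[-1,0,-4.15,-3.55,0],[-1,0,-4.15,-3.55,0],[-1,0,-4.15,-3.55,0]]'
```

```text
time_s: 0.78
tcp_pos: [0.2612, -0.4948, 0.3836]
tool_rot: [[0.0, 0.288, -0.958], [-0.0, -0.958, -0.288], [-1.0, 0.0, -0.0]]
wrist_force: [1.2, 0.1, 0.5]
gripper_width: 0.093
time_s: 1.4
tcp_pos: [0.3711, -0.2448, 0.3836]
tool_rot: [[0.0, 0.288, -0.958], [-0.0, -0.958, -0.288], [-1.0, 0.0, -0.0]]
wrist_force: [0.9, -0.7, -0.5]
gripper_width: 0.0931
```

```bash
python3 -m handwheel '[[-1,0,-4.15,-3.55,0],[-1,0,-4.15,-3.55,0],[-1,0,-4.15,-3.55,0],[-1,0,-4.15,-3.55,0],[-1,0,-4.15,-3.55,0]]'; python3 -m handwheel '[[-1,0,0,0,-0.18],[-1,0,0,0,-0.18],[-1,0,0,0,-0.18],[-1,0,0,0,-0.18],[-1,0,0,0,-0.18]]'; python3 -m handwheel '[[-1,0,0,0,-0.18],[-1,0,0,0,-0.18],[-1,0,0,0,-0.18],[-1,0,0,0,-0.18],[-1,0,0,0,-0.18]]'
```

```text
time_s: 2.02
tcp_pos: [0.4813, 0.0053, 0.3836]
tool_rot: [[0.0, 0.289, -0.957], [-0.0, -0.957, -0.289], [-1.0, 0.0, -0.0]]
wrist_force: [0.8, -1.9, -0.2]
gripper_width: 0.0929
time_s: 2.65
tcp_pos: [0.4809, 0.0035, 0.3835]
tool_rot: [[-0.0, 0.932, -0.363], [0.0, -0.363, -0.932], [-1.0, -0.0, 0.0]]
wrist_force: [0.8, -0.3, -0.5]
gripper_width: 0.093
time_s: 3.28
tcp_pos: [0.4809, 0.0035, 0.3835]
tool_rot: [[-0.0, 0.864, 0.504], [0.0, 0.504, -0.864], [-1.0, -0.0, -0.0]]
wrist_force: [0.1, -0.3, 1.4]
gripper_width: 0.0932
```

```bash
cat >> h.py <<'E'
def wcast(s,px,z):
    c=calibration('wrist');K=c['camera_matrix'];M=c['mount']
    u=np.array([px[0]-K[0,2],px[1]-K[1,2]]);r=np.hypot(*u);th=r/K[0,0]
    d=np.r_[np.sin(th)*u/max(r,1e-9),np.cos(th)]*[1,-1,-1]
    R=np.array(s['tool_rot']);d=R@M[:3,:3]@d;o=np.array(s['tcp_pos'])+R@M[:3,3]
    return o+d*(z-o[2])/d[2]
E
python3 - <<'E'
from h import *
from workcell import monitor,grab_frame
import json
s=monitor.observe();im=grab_frame('wrist')[...,::-1].copy();cv2.imwrite('pics/w1.png',im)
json.dump({k:np.array(s[k]).tolist() for k in('tcp_pos','tool_rot')},open('w1.json','w'))
E
```

```text
(no output)
```

View pics/w1.png

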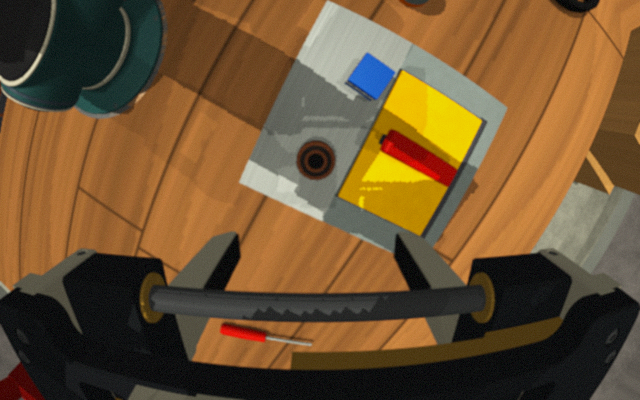

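The wrist view shows everything clearly: bearing at (316,160), carton at (371,77), flap corners at about (400,70), (485,121), (424,235) and (338,195), and the bar from (385,137) to (452,180).

```bash
python3 - <<'E'
from h import *
import json
s=json.load(open('w1.json'));im=cv2.imread('pics/w1.png');roi=(240,0,510,250)
ws=lambda pts,z:np.array([wcast(s,p+0.0,z)[:2] for p in pts],np.float32)
y=mask(im,(20,120,60),(35,255,255),roi)
h=cv2.convexHull(big(y))[:,0]
r=cv2.minAreaRect(ws(h,.180));print('flap',r)
w,hh,a=*r[1],r[2]
box=cv2.boxPoints(r);print(box)
# long side direction = bin y
e=[box[1]-box[0],box[2]-box[1]];l=max(e,key=np.linalg.norm);l=l/np.linalg.norm(l)*np.sign(l[1]);yaw=np.arctan2(-l[0],l[1]);print('yaw',np.degrees(yaw))
R=np.array([[np.cos(yaw),-np.sin(yaw)],[np.sin(yaw),np.cos(yaw)]])
O=np.array(r[0])-R@[.041,0];print('bin origin',O)
# deck outline check
br=mask(im,(0,60,10),(14,255,140),(285,135,345,185));c=big(br)
cc=cv2.minEnclosingCircle(ws(c[:,0],.182));print('bearing',cc,'bin',R.T@(cc[0]-O),cv2.boundingRect(c))
b=big(mask(im,(100,100,50),(125,255,255),roi));rc=cv2.minAreaRect(ws(b[:,0],.21));print('carton',rc,'bin',R.T@(np.array(rc[0])-O))
rd=big(mask(im,(0,150,90),(8,255,255),roi)|mask(im,(172,150,90),(180,255,255),roi));ap=cv2.boxPoints(cv2.minAreaRect(rd));print(ap)
for q in ap:
  for z in (.249,.207): print(q,z,R.T@(wcast(s,q,z)[:2]-O))
print('deck corners',[R.T@(wcast(s,q,.17)[:2]-O) for q in ((241,183),(333,2),(507,108))])
tcp=np.array(s['tcp_pos'][:2]);print('tcp bin',R.T@(tcp-O))
from h import proj
for n in('scene','side'):
  print(n,proj(n,np.r_[O+R@[-.018,.085],.18]),proj(n,np.r_[O+R@[-.018,-.085],.18]),proj(n,np.r_[cc[0],.178]))
E
```

```text
flap ((0.5623320937156677, 0.08493878692388535), (0.11980823427438736, 0.16512125730514526), 4.318017959594727)
[[ 0.4964  0.1628]
 [ 0.5088 -0.0019]
 [ 0.6283  0.0071]
 [ 0.6159  0.1718]]
yaw 4.318
bin origin [0.5214 0.0819]
bearing ((0.4675111472606659, 0.02277340367436409), 0.0223656315356493) bin [-0.0582 -0.0548] (296, 141, 39, 39)
carton ((0.47000065445899963, 0.1305478811264038), (0.03695523366332054, 0.0362938791513443), 86.72386169433594) bin [-0.0476  0.0524]
[[378.7475 148.5672]
 [389.964  128.1371]
 [459.5862 166.361 ]
 [448.3696 186.7912]]
[378.7475 148.5672] 0.249 [-0.016  -0.0105]
[378.7475 148.5672] 0.207 [-0.0062 -0.011 ]
[389.964  128.1371] 0.249 [-0.0154  0.0109]
[389.964  128.1371] 0.207 [-0.0055  0.0136]
[459.5862 166.361 ] 0.249 [0.0646 0.0126]
[459.5862 166.361 ] 0.207 [0.0867 0.0156]
[448.3696 186.7912] 0.249 [ 0.0644 -0.0104]
[448.3696 186.7912] 0.207 [ 0.0864 -0.0109]
deck corners [array([-0.1262, -0.1196]), array([-0.1215,  0.121 ]), array([0.1315, 0.1192])]
tcp bin [-0.0463 -0.0751]
scene [365.0019 179.1926] [318.2655 191.5242] [320.7864 183.8068]
side [329.6796 269.6916] [352.9607 209.7612] [365.8296 224.6501]
```

Wrist, scene and side views agree: bin origin (0.521, 0.082), yaw 4.3°, bearing at bin (-58,-55) mm. The jaw axis at 30° to bin x puts one finger on the bar at x≈-3 while the other stands behind the bearing. I'll move there and stop just above the bar to check.

```bash
python3 -m handwheel '[[-1,0,0,0,-0.07],[-1,0,1.95,-4.3,0],[-1,4.5,0,0,0],[-1,4.5,0,0,0],[-1,0,0,0,0]]'
cat > chk.py <<'E'
from h import *
from workcell import monitor,grab_frame
import sys,json
s=monitor.observe();im=grab_frame('wrist')[...,::-1].copy();cv2.imwrite(f'pics/{sys.argv[1]}.png',im)
a=np.radians(4.318);R=np.array([[np.cos(a),-np.sin(a)],[np.sin(a),np.cos(a)]]);O=np.array([.5214,.0819])
T=np.array(s['tool_rot']);t=np.array(s['tcp_pos']);w=s['gripper_width']/2
print('t',s['time_s'],'tcp bin',R.T@(t[:2]-O),t[2],'F',s['wrist_force'])
for n,v in (('bar finger',[.025,w+.0088,0]),('bearing corner',[.025,-w,.0075])): p=t+T@v; print(n,R.T@(p[:2]-O),p[2])
try:
  c=big(mask(im,(0,60,10),(14,255,140),(200,100,380,240)))
  cc=cv2.minEnclosingCircle(np.array([wcast(s,p+0.0,.182)[:2] for p in c[:,0]],np.float32));print('bearing',R.T@(cc[0]-O),cc[1])
except Exception as e: print(e)
ty=T[:2,1];tz=T[:2,2]; print('1cm bin x in tool y,z:',[float((R@[1,0])@ty),float((R@[1,0])@tz)],' bin y:',[float((R@[0,1])@ty),float((R@[0,1])@tz)])
E
python3 chk.py w2
```

```text
time_s: 3.95
tcp_pos: [0.4722, 0.0501, 0.291]
tool_rot: [[-0.005, 0.831, 0.556], [-0.0, 0.556, -0.831], [-1.0, -0.004, -0.002]]
wrist_force: [-0.1, 0.8, 0.7]
gripper_width: 0.093
t 3.95 tcp bin [-0.0514 -0.0281] 0.29102641965763154 F [-0.0904  0.8428  0.7289]
bar finger [-0.0034 -0.0008] 0.2658038605230288
bearing corner [-0.0883 -0.0575] 0.2661959546086016
bearing [-0.1506 -0.    ] 0.030664149671792984
1cm bin x in tool y,z: [0.8705651676406084, 0.49203072004486276]  bin y: [0.49203663016365284, -0.8705744887243446]
```

View pics/w2.png

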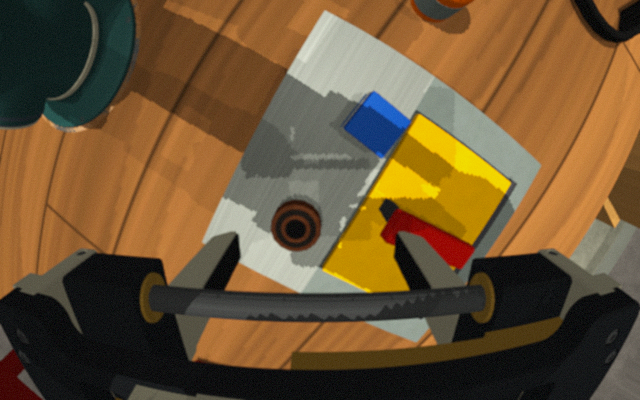

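Bearing is at (296,224), the left fingertip at (238,235) beside it, and the right fingertip at (397,235) over the bar's front end. I'll check the tip shape against the tool geometry.

```bash
python3 - <<'E'
from h import *
im=cv2.imread('pics/w2.png')
s={'tool_rot':np.eye(3),'tcp_pos':np.zeros(3)}
# cast pixels onto tool plane x=0.025
c=calibration('wrist');K=c['camera_matrix'];M=c['mount']
for px in [(238,235),(215,235),(240,260),(225,262),(397,235),(405,232),(418,234),(398,258),(435,275),(440,290)]:
    u=np.array([px[0]-K[0,2],px[1]-K[1,2]]);r=np.hypot(*u);th=r/K[0,0]
    d=np.r_[np.sin(th)*u/r,np.cos(th)]*[1,-1,-1];d=M[:3,:3]@d;o=M[:3,3]
    print(px,(o+d*(.025-o[0])/d[0])*1000)
cv2.imwrite('pics/w2c.png',cv2.resize(im[180:330,180:480],None,fx=2.6,fy=2.6,interpolation=2))
E
```

```text
(238, 235) [ 25.     -47.313   -6.4327]
(215, 235) [ 25.     -61.9207  -6.0862]
(240, 260) [ 25.     -47.6501  10.2648]
(225, 262) [ 25.     -57.582   12.0579]
(397, 235) [25.     47.1672 -6.3858]
(405, 232) [25.     51.9949 -8.2124]
(418, 234) [25.     60.4529 -6.7147]
(398, 258) [25.     49.325   9.0159]
(435, 275) [25.     76.2649 22.6973]
(440, 290) [25.     82.1208 34.8329]
```

View pics/w2c.png

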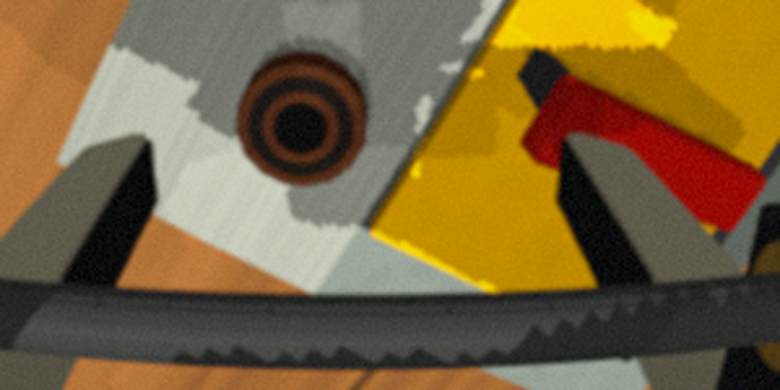

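```bash
python3 -m handwheel '[[-1,2,0,0,0],[-1,2,0,0,0],[-1,2,0,0,0],[-1,1.5,0,0,0],[-1,1,0,0,0]]';python3 -m handwheel '[[-1,0,0,0,0],[-1,0,0,0,0]]'; python3 chk.py w3
```

```text
time_s: 4.62
tcp_pos: [0.4729, 0.05, 0.2076]
tool_rot: [[-0.001, 0.83, 0.558], [-0.0, 0.558, -0.83], [-1.0, -0.001, -0.0]]
wrist_force: [-3.7, -0.1, 3.4]
gripper_width: 0.0927
time_s: 4.88
tcp_pos: [0.4733, 0.05, 0.2092]
tool_rot: [[0.001, 0.83, 0.558], [0.0, 0.558, -0.83], [-1.0, 0.001, 0.0]]
wrist_force: [-2.7, -0.5, 2.9]
gripper_width: 0.0928
t 4.875 tcp bin [-0.0504 -0.0281] 0.2092432167641158 F [-2.7224 -0.534   2.9291]
bar finger [-0.0023 -0.0009] 0.18427197356325117
bearing corner [-0.087  -0.0576] 0.18422123604156546
bearing [-0.1334  0.0063] 0.018498176708817482
1cm bin x in tool y,z: [0.8695015363423992, 0.4939298759060975]  bin y: [0.4939299618191335, -0.8695016922367074]
```

View pics/w3.png

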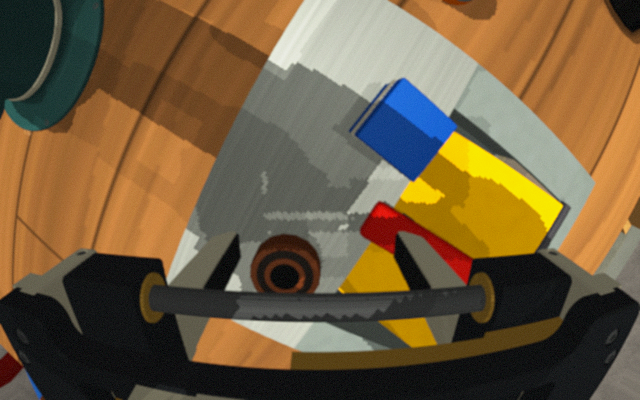

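Flap is opening with about 3 N on the bar, and the bearing at (285,270) is undisturbed. Tips are still 14 mm above the deck, so I'll go down 9 mm and begin the push.

```bash
python3 -m handwheel '[[-1,0.9,0,0,0],[-1,0,0,0,0],[-1,0,0.43,0.25,0],[-1,0,0.43,0.25,0],[-1,0,0.43,0.25,0]]';python3 -m handwheel '[[-1,0,0.43,0.25,0],[-1,0,0,0,0]]'; python3 chk.py w4
```

```text
time_s: 5.55
tcp_pos: [0.4882, 0.051, 0.1997]
tool_rot: [[-0.001, 0.83, 0.558], [-0.0, 0.558, -0.83], [-1.0, -0.001, -0.0]]
wrist_force: [-6.0, -0.2, 4.3]
gripper_width: 0.0932
time_s: 5.8
tcp_pos: [0.4935, 0.0513, 0.1997]
tool_rot: [[0.0, 0.83, 0.558], [0.0, 0.558, -0.83], [-1.0, 0.0, 0.0]]
wrist_force: [-1.2, -0.3, 3.0]
gripper_width: 0.093
t 5.8 tcp bin [-0.0301 -0.0284] 0.19972945760303326 F [-1.2137 -0.3068  2.9872]
bar finger [ 0.0179 -0.0011] 0.17473610854135135
bearing corner [-0.0669 -0.0579] 0.17472440917943297
bearing [-0.0132 -0.0024] 0.010154091753065586
1cm bin x in tool y,z: [0.8695294263319042, 0.49388111629934595]  bin y: [0.49388112160555975, -0.8695294346417748]
```

View pics/w4.png

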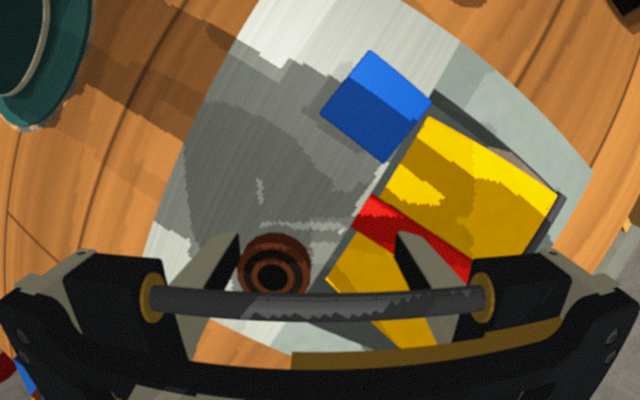

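The bearing is now against the left finger, at about (272,270), and still on the deck. I'll push 20 mm more and look again.

```bash
python3 -m handwheel '[[-1,0,0.43,0.25,0],[-1,0,0.43,0.25,0],[-1,0,0.43,0.25,0],[-1,0,0.43,0.25,0],[-1,0,0,0,0]]'; python3 chk.py w5
```

```text
time_s: 6.48
tcp_pos: [0.5129, 0.0526, 0.1997]
tool_rot: [[-0.0, 0.83, 0.558], [-0.0, 0.558, -0.83], [-1.0, -0.0, -0.0]]
wrist_force: [-4.6, -0.9, 5.5]
gripper_width: 0.0929
t 6.475 tcp bin [-0.0106 -0.0286] 0.19968414022765937 F [-4.5846 -0.9346  5.4759]
bar finger [ 0.0374 -0.0013] 0.17466054249186563
bearing corner [-0.0474 -0.058 ] 0.17470231471047892
bearing [-0.0026  0.0057] 0.021559234708547592
1cm bin x in tool y,z: [0.8695036312169351, 0.49392631392751185]  bin y: [0.4939263638909853, -0.8695037359083175]
```

View pics/w5.png

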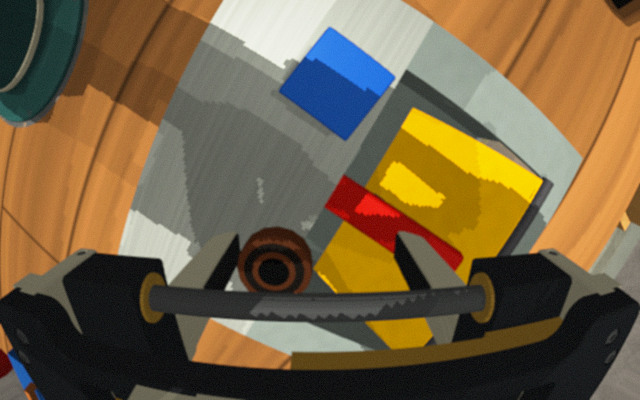

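The bearing is riding with the finger at (274,262), straight, with hardly any drift. I'll keep pushing.

```bash
python3 -m handwheel '[[-1,0,0.43,0.25,0],[-1,0,0.43,0.25,0],[-1,0,0.43,0.25,0],[-1,0,0.43,0.25,0],[-1,0,0,0,0]]'; python3 chk.py w6
```

```text
time_s: 7.15
tcp_pos: [0.5321, 0.0539, 0.1996]
tool_rot: [[-0.002, 0.83, 0.558], [-0.0, 0.558, -0.83], [-1.0, -0.002, -0.001]]
wrist_force: [-11.4, -1.9, 8.6]
gripper_width: 0.0925
t 7.15 tcp bin [ 0.0086 -0.0288] 0.19960975241941337 F [-11.3997  -1.9189   8.5715]
bar finger [ 0.0564 -0.0016] 0.17450183256895183
bearing corner [-0.028  -0.0581] 0.1746925021626707
bearing [0.007  0.0078] 0.029013020917773247
1cm bin x in tool y,z: [0.8693840385730937, 0.49413196574597945]  bin y: [0.49413312439093204, -0.8693862512696512]
```

View pics/w6.png

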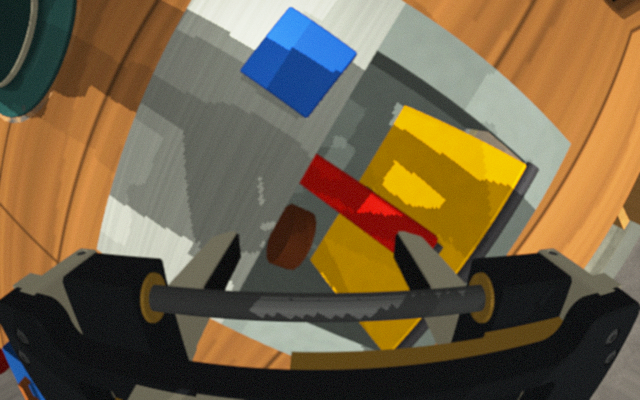

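The bearing has tipped over the edge and stands on end at (292,238) in the opening. I'll hold the pose and see whether it drops.

```bash
python3 -m handwheel '[[-1,0,0,0,0],[-1,0,0,0,0],[-1,0,0,0,0],[-1,0,0,0,0],[-1,0,0,0,0]]'; python3 chk.py w7
```

```text
time_s: 7.82
tcp_pos: [0.5321, 0.0539, 0.1998]
tool_rot: [[-0.002, 0.83, 0.558], [-0.0, 0.558, -0.83], [-1.0, -0.001, -0.001]]
wrist_force: [-11.4, -1.0, 7.8]
gripper_width: 0.0929
t 7.825 tcp bin [ 0.0086 -0.0287] 0.1998472630160239 F [-11.373   -1.021    7.7654]
bar finger [ 0.0566 -0.0014] 0.17477462405705363
bearing corner [-0.0281 -0.0582] 0.17490274340565817
bearing [0.0054 0.0032] 0.029705233871936798
1cm bin x in tool y,z: [0.869416761291603, 0.49407711915210534]  bin y: [0.49407769219051023, -0.869417755776368]
```

View pics/w7.png

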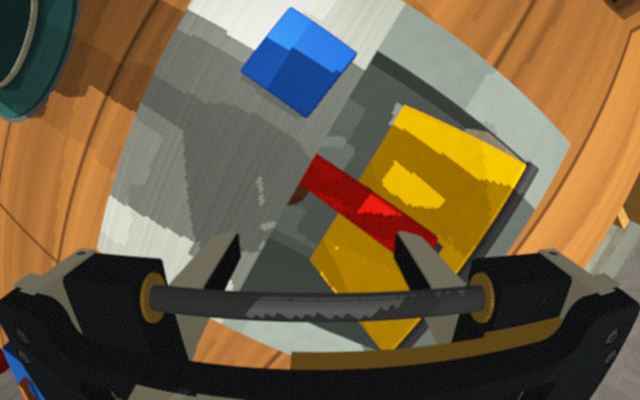

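```bash
cat > br.py <<'E'
from h import *
from workcell import monitor,grab_frame
import sys
s=monitor.observe();im=grab_frame('wrist')[...,::-1].copy();cv2.imwrite(f'pics/{sys.argv[1]}.png',im)
a=np.radians(4.318);R=np.array([[np.cos(a),-np.sin(a)],[np.sin(a),np.cos(a)]]);O=np.array([.5214,.0819])
m=mask(im,(0,90,10),(14,255,140),(240,100,400,330))
for c in cv2.findContours(m,0,1)[0]:
    if cv2.contourArea(c)<8: continue
    x,y,w,h=cv2.boundingRect(c);p=(x+w/2,y+h/2);i=cv2.mean(im,cv2.drawContours(np.zeros_like(m),[c],-1,255,-1))[:3]
    print((x,y,w,h),cv2.contourArea(c),np.round(i),[ (z,(R.T@(wcast(s,p,z)[:2]-O)).round(3).tolist()) for z in(.02,.1,.15)])
E
python3 br.py w8; python3 -m handwheel '[[-1,0,0,0,0],[-1,0,0,0,0],[-1,0,0,0,0],[-1,0,0,0,0]]' | head -1; python3 br.py w9
```

```text
(288, 154, 112, 100) 3433.0 [  9.  15. 126.] [(0.02, [0.044, -0.033]), (0.1, [0.026, -0.015]), (0.15, [0.014, -0.004])]
time_s: 8.43
(288, 154, 112, 100) 3430.5 [  9.  15. 126.] [(0.02, [0.044, -0.033]), (0.1, [0.026, -0.015]), (0.15, [0.014, -0.004])]
```

The brown sliver is stationary. I'll use my last picture on an enlarged, brightened crop to tell whether the bearing is on the floor or lodged.

```bash
python3 - <<'E'
import cv2,numpy as np
f=lambda n:cv2.resize(cv2.imread(f'pics/{n}.png')[140:260,240:360],None,fx=3.3,fy=3.3,interpolation=2)
b=np.clip((f('w9')/255.)**.5*255,0,255).astype(np.uint8)
from workcell import grab_frame
s=grab_frame('side')[...,::-1];cv2.imwrite('pics/side2.png',s);s=np.ascontiguousarray(s[170:290,260:400]);s=cv2.resize(s,(396,340))
cv2.imwrite('pics/m.png',np.hstack([b,np.vstack([s,np.zeros((56,396,3),np.uint8)])]))
E
```

```text
(no output)
```

View pics/m.png

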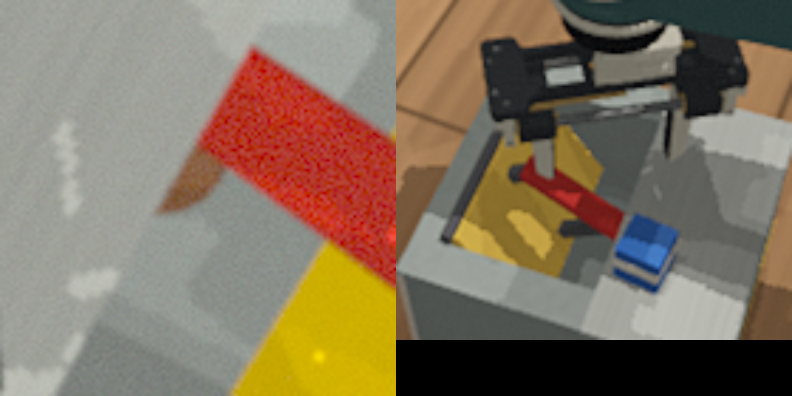

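The arc is the rim of the flat bearing, seen past the deck edge on the left. I'll check the height by fitting a circle to it at several levels.

```bash
python3 - <<'E'
from h import *
from workcell import monitor
from scipy.optimize import least_squares
s=monitor.observe()
a=np.radians(4.318);R=np.array([[np.cos(a),-np.sin(a)],[np.sin(a),np.cos(a)]]);O=np.array([.5214,.0819])
im=cv2.imread('pics/w9.png').astype(int)[180:207,286:310]
m=(im[...,2]-im[...,0]>25).astype(np.uint8)
for r in m: print(''.join('#' if v else '.' for v in r))
# right/lower boundary per row below the bar
pts=[]
for i,r in enumerate(m):
    xs=np.where(r)[0]
    if len(xs) and i>=10: pts.append((286+xs.max()+.5,180+i))
print(pts)
for z in (.022,.08,.13,.15):
    P=np.array([R.T@(wcast(s,np.array(p),z)[:2]-O) for p in pts])
    f=least_squares(lambda c:np.hypot(*(P-c).T)-.022,P.mean(0)+[-.02,.01])
    print(z,P[0],P[-1],'centre',f.x,'rms mm',1e3*np.sqrt(np.mean(f.fun**2)))
E
```

```text
..............##########
.............###########
.............###########
.............###########
............############
............############
...........#############
..........##############
..........##############
..........##############
.........###############
........################
........#############...
.......##############...
.......##############...
......###############...
.....##############.....
.....#############......
.....#############......
....#############.......
....###########.........
...###########..........
..##########............
..########..............
..###...................
........................
........................
[(np.float64(309.5), 190), (np.float64(309.5), 191), (np.float64(306.5), 192), (np.float64(306.5), 193), (np.float64(306.5), 194), (np.float64(306.5), 195), (np.float64(304.5), 196), (np.float64(303.5), 197), (np.float64(303.5), 198), (np.float64(302.5), 199), (np.float64(300.5), 200), (np.float64(299.5), 201), (np.float64(297.5), 202), (np.float64(295.5), 203), (np.float64(290.5), 204)]
0.022 [ 0.0037 -0.0371] [-0.0065 -0.0609] centre [-0.0188 -0.042 ] rms mm 0.6481012334583325
0.08 [-0.0023 -0.0237] [-0.0107 -0.0431] centre [-0.0247 -0.0262] rms mm 0.46054818999085756
0.13 [-0.0075 -0.012 ] [-0.0143 -0.0277] centre [-0.0296 -0.0126] rms mm 0.3774769853155884
0.15 [-0.0096 -0.0074] [-0.0157 -0.0216] centre [-0.0316 -0.0072] rms mm 0.3564154657531183
```

A 22 mm circle fits at any height. For parallax I'll pull back 15 mm with the flap still open and see at which level the arc stays put.

```bash
python3 -m handwheel '[[-1,0,-0.43,-0.25,0],[-1,0,-0.43,-0.25,0],[-1,0,-0.43,-0.25,0],[-1,0,0,0,0],[-1,0,0,0,0]]'|head -2; python3 - <<'E'
from h import *
from workcell import monitor,grab_frame
from scipy.optimize import least_squares
s=monitor.observe();I=grab_frame('wrist')[...,::-1].copy();cv2.imwrite('pics/w10.png',I);print(s['wrist_force'])
a=np.radians(4.318);R=np.array([[np.cos(a),-np.sin(a)],[np.sin(a),np.cos(a)]]);O=np.array([.5214,.0819])
x0,y0=270,180
im=I.astype(int)[y0:250,x0:345]
# r red bar, b brown, y yellow
h=cv2.cvtColor(I,cv2.COLOR_BGR2HSV)[y0:250,x0:345].astype(int)
d=im[...,2]-im[...,0]>25
for r,hh,b in zip(d,h[...,0],h): print(''.join('.' if not v else ('y' if 18<q<40 else ('R' if t[1]>215 else 'b')) for v,q,t in zip(r,hh,b)))
E
```

```text
time_s: 9.15
tcp_pos: [0.518, 0.053, 0.2001]
[-2.3966 -0.3322  5.4085]
..........................................................bbbRRRRRRRRRRRRRR
..........................................................bbRRRRRRRRRRRRRRR
.........................................................bbbRRRRRRRRRRRRRRR
........................................................bbbRRRRRRRRRRRRRRRR
........................................................bbRRRRRRRRRRRRRRRRR
.......................................................bbbRRRRRRRRRRRRRRRRR
.......................................................bbRRRRRRRRRRRRRRRRRR
......................................................bbbRRRRRRRRRRRRRRRRRR
......................................................bbRRRRRRRRRRRRRRRRRRR
.....................................................bbRRRRRRRRRRRRRRRRRRRR
....................................................bbbRRRRRRRRRRRRRRRRRRRR
....................................................bbRRRRRRRRRRRRRRRRRRRRR
...................................................bbbRRRRRRRRRRRRRRRRRRRRR
.........................................
[... 3590 characters left out ...]
yyyyyyyyyyyyyyyy
......................................................yyyyyyyyyyyyyyyyyyyyy
......................................................yyyyyyyyyyyyyyyyyyyyy
.....................................................yyyyyyyyyyyyyyyyyyyyyy
.....................................................yyyyyyyyyyyyyyyyyyyyyy
....................................................yyyyyyyyyyyyyyyyyyyyyyy
....................................................yyyyyyyyyyyyyyyyyyyyyyy
...................................................yyyyyyyyyyyyyyyyyyyyyyyy
..................................................yyyyyyyyyyyyyyyyyyyyyyyyy
..................................................yyyyyyyyyyyyyyyyyyyyyyyyy
```

The arc is now fully hidden behind the deck edge. An object near deck height would still show, so the bearing must be well below, on the floor. I'll raise the tool and let the flap close gently.

```bash
python3 -m handwheel '[[-1,-1.5,0,0,0],[-1,-1.5,0,0,0],[-1,-1.5,0,0,0],[-1,-1.5,0,0,0],[-1,-1.5,0,0,0]]'|head -2;python3 -m handwheel '[[-1,-1.5,0,0,0],[-1,-2,0,0,0],[-1,-3,0,0,0],[-1,-4,0,0,0],[-1,-4,0,0,0]]'|head -2;python3 -m handwheel '[[-1,0,0,0,0],[-1,0,0,0,0],[-1,0,0,0,0],[-1,0,0,0,0],[-1,0,0,0,0]]'
python3 - <<'E'
from h import *
from workcell import monitor,grab_frame
s=monitor.observe();im=grab_frame('wrist')[...,::-1].copy();cv2.imwrite('pics/w11.png',im)
a=np.radians(4.318);R=np.array([[np.cos(a),-np.sin(a)],[np.sin(a),np.cos(a)]]);O=np.array([.5214,.0819])
b=big(mask(im,(100,100,50),(125,255,255),(180,0,510,250)));rc=cv2.minAreaRect(np.array([wcast(s,p+0.0,.21)[:2] for p in b[:,0]],np.float32));print('carton',rc,R.T@(np.array(rc[0])-O))
S=grab_frame('side')[...,::-1].copy();cv2.imwrite('pics/side3.png',S)
A=cv2.imread('pics/side0.png');n='side'
for i in (A,S):
  for nm,lo,hi,roi in(('flap',(20,120,60),(35,255,255),(260,180,402,300)),('carton',(100,100,50),(125,255,255),(330,235,365,280)),('can',(5,150,100),(18,255,255),(280,340,335,400)),('driver',(0,150,80),(8,255,255),(360,140,420,165)),('brown on deck',(0,60,20),(14,255,125),(350,210,378,245))):
    m=mask(i,lo,hi,roi);print(nm,cv2.boundingRect(m),int((m>0).sum()))
E
```

```text
time_s: 9.82
tcp_pos: [0.5176, 0.0529, 0.2755]
time_s: 10.45
tcp_pos: [0.5175, 0.0529, 0.4217]
time_s: 11.08
tcp_pos: [0.5177, 0.0529, 0.4194]
tool_rot: [[-0.0, 0.83, 0.558], [-0.0, 0.558, -0.83], [-1.0, -0.0, -0.0]]
wrist_force: [0.4, 0.2, -0.4]
gripper_width: 0.0927
carton ((0.46994009613990784, 0.13121750950813293), (0.03570747748017311, 0.03613276407122612), 86.43400573730469) [-0.0476  0.0531]
flap (280, 199, 112, 100) 2681
carton (337, 246, 23, 27) 334
can (289, 363, 34, 36) 200
driver (373, 148, 31, 9) 245
brown on deck (357, 216, 19, 18) 225
flap (267, 199, 125, 98) 2663
carton (337, 246, 23, 27) 336
can (289, 363, 34, 36) 200
driver (380, 148, 24, 9) 192
brown on deck (0, 0, 0, 0) 0
```

```bash
python3 - <<'E'
from h import *
from workcell import monitor,grab_frame,ticket
s=monitor.observe();im=grab_frame('wrist')[...,::-1].copy()
y=mask(im,(20,120,60),(35,255,255),(240,0,560,260));h=cv2.convexHull(big(y))[:,0]
print('flap',cv2.minAreaRect(np.array([wcast(s,p+0.0,.18)[:2] for p in h],np.float32)))
S=grab_frame('scene')[...,::-1].copy();A=cv2.imread('pics/scene0.png')
for i in (A,S): m=mask(i,(0,150,80),(8,255,255),(170,250,235,310));print('driver',cv2.boundingRect(m),int((m>0).sum()))
for i in (A,S): m=mask(i,(20,120,60),(35,255,255),(285,160,410,225));print('flap scene',cv2.boundingRect(m),int((m>0).sum()))
E
```

```text
flap ((0.5627598166465759, 0.08527001738548279), (0.11948949098587036, 0.1652350276708603), 4.190419673919678)
driver (183, 260, 25, 24) 258
driver (183, 260, 25, 24) 256
flap scene (320, 181, 65, 32) 1021
flap scene (320, 181, 65, 32) 1016
```

The flap is back in its closed position, and the carton, can and screwdriver haven't moved. Handing in.

```bash
python3 -c "
from workcell import ticket;print(ticket.close_job())"
```

```text
the job is handed in; nothing more can be done
None
```

The worn bearing was pushed over the deck's edge and dropped into the bin. I handed the job in at about 11 s on the robot's clock. No verdict is reported.

**What I did:** With the jaws fully open and set at 30° to the bin, I pressed the bar down with one finger and kept the flap open. The other finger pushed the bearing straight over the edge. After it had dropped, I raised the tool and the flap closed.

**Last checks:**
- **Flap:** its outline matches the starting one within 1 mm in the wrist view, and the scene view is unchanged, so it is closed.
- **Carton:** it moved less than 1 mm by measurement.
- **Can and screwdriver:** the can is unchanged in the side view and the screwdriver in the scene view. In the side view the left 7 pixels of the red handle were missing; I took that as hidden by the arm or in shadow.
- **Bearing:** none of it is left on the deck.
- **Forces:** the highest wrist force I read was about 14 N, and it was close to zero after I withdrew.

**Not fully confirmed:** I never saw the whole bearing on the bin floor. I saw its rim below the deck edge, and a circle fit to that rim could not tell the height. A parallax check put it well below the deck, which leaves only the floor to hold it.

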